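# Swing out the folded hook and hang up the tape

### The job

Swing the folded hook on the tool board out as far as it goes, so that it points straight away from the board. Then hang the roll of black tape on its arm, behind the red upturned tip, so that it hangs there freely. Leave the mug, the transformer and the big blue capacitor where they are.

Things in the scene. Friction and masses are not known exactly. Their poses are not given: they have to be found in the camera images.
- tool_board: low tool board fixed on the bench: blue perforated sheet, aluminium rail along its top, 312 mm wide, rail top 103 mm above the bench; a spanner lies on two prongs on its left (+y) half. Origin on the bench under the middle of the sheet's front face; z up, x points back through the sheet (the front looks along -x), y along the board. The rail's face is 6 mm in front of the sheet's face.
- hook_arm (a joint): hinge of the folding hook, vertical axis in a steel bracket on the rail, whose parts reach up to 141 mm over the bench. 0 = folded flat along the board (arm points along the board's +y), grows as the arm swings out counter-clockwise seen from above; pi/2 = stop, arm points along the board's -x. Stays where it is left (friction about 0.12 N m).
- hook_pivot (a point): on the hinge axis, at the height of the arm's centre line, 120 mm above the bench, 32 mm in front of the sheet. Turns with the arm: its y points along the arm to the tip, z up.
- hook_seat (a point): on the centre line of the arm, 60 mm from the hinge axis, where a hung thing belongs. The arm is a level steel rod of 10 mm diameter, straight from 12 to 104 mm from the hinge axis. Same axes as hook_pivot: y along the arm to the tip, z up.
- hook_tip (a point): centre of the red rounded end (12 mm thick) of the arm's upturned tip, 121 mm from the hinge axis and 16 mm above the arm's centre line; the red end's top is 22 mm above the centre line, the rod's underside 5 mm below it.
- tape: roll of black tape standing on its rim on the bench, 78 mm across, 19 mm wide, hole 50 mm across, about 50 g; does not roll away by itself. Origin in the middle of one flat side; z is the roll's axis (level at the start), pointing to the other flat side.
- tape_center (a point): centre of the tape roll, in the middle of its hole; 39 mm above the bench while the roll stands. Hung up, it lies about 19 mm below the centre line of the hook's arm.
- mug: white enamel mug with blue handle, 82x109x94 mm, upright and loose; origin at the centre of its underside. To be left alone.
- capacitor: blue can capacitor, 36 mm across, 55 mm tall, upright and loose, beside the fixed open metal box whose lid stands up; origin at the centre of its underside. To be left alone.
- transformer: small transformer, grey core with a yellowish winding, 43x73x37 mm, loose; origin at the centre of its underside. To be left alone.
Not all that is in view belongs to the job. Leave any orange, purple or yellow look-alike of the tape alone.

How it is judged:
By the outcome, as a careful person would: the job done as asked, in the order asked, and still so for the second after the job is handed in, with the robot touching nothing.
It also fails if it takes over 72 s, if anything falls off the work surface, if the arm or the gripper's body presses on something with over 40 N, if the wrist force passes 120 N, or if a joint passes its speed limit or range.

### The arm

A 6-joint arm with a two-finger parallel gripper is mounted at the origin on a cart in front of the work surface, level with it; the furniture and walls round the work are solid. World frame = base frame: x ahead of the robot, y to its left, z up, the work surface at z = 0. Lengths are in m, angles in rad, forces in N, time in s.
With the tool pointing down it reaches from about 0.4 to 0.825 m from the base axis. Payload 7 kg.
Tool frame: the origin (TCP) lies at the very end of the fingers, on their centre line; the grasp point (between the pads) lies 19 mm behind it; z points along the fingers, y is the line along which they close (so a half turn about z gives the same grasp; the last joint's range is limited). The gripper opens to 88 mm and grips with 3 to 60 N. Pads are 19 mm wide; open, the fingers measure 130 mm over their backs; the gripper's body (78 mm by 193 mm) begins 47 mm behind the grasp point.
Start: joints at [-0.898, 0.359, 0.012, 0, -1.224, -0.288], TCP at [0.253, -0.626, 0.227] pointing down, gripper open.
Joint ranges: [-3.07, 3.07], [-1.43, 2.12], [-1.02, 1.25], [-3.03, 1.67], [-3.05, -0], [-3.03, 3.03]. Speed limits (rad/s): [2.39, 2.39, 3.01, 3.14, 3.14, 3.14].

### API

Orientations are given as a unit quaternion [x, y, z, w].
In Python, from station import status, vision, r gives the robot as it stands. The module is installed in compiled form; this text tells all that it offers.
- The arm moves only by the shell command python3 -m jog 'ROWS'. ROWS is text: rows parted by semicolons, each of 7 numbers parted by spaces: the shift along the tool's x, y, z each as a share of 120 mm, from -1 to 1, then the turn, a rotation vector about the tool's x, y, z each as a share of pi rad, from -1 to 1, then the closure, from -1 (fully open) to 1 (shut). A call has exactly 5 rows; each row is the pose to reach, as a shift and turn from the pose commanded when the call began, along the tool's axes at that moment, turning the shorter way round; what a row does not reach only later rows make up. A row lasts 1/12 s, in which the tool goes at most 41.7 mm and 7.16 degrees, less where a joint would pass 70% of its speed; a pose out of reach is approached as far as the arm can. A call with a number of a shift or a turn outside -1 to 1 is refused whole. A call with a gripper value outside its range is refused whole. The fingers move at their own pace and stop on an object; the grip force is fixed at half the most. Time passes only in rows, so rows that repeat a pose let the fingers close, or fill a call up. It gives the time, the measured TCP pose, the force, the opening and the grip force at its end, in the units of the state.
- status.observe(): the state, without advancing time (a new reading comes with each control period).
- vision.read_camera(name): name is "side" or "top"; returns a dict with "pixels" (480x640x3 uint8, red, green, blue), "fx", "fy", "cx", "cy" (pixels), "world_to_cam" (4x4, takes a point from world to camera coordinates). Camera axes: x right, y up, looking along -z (the intrinsics and any distortion apply to the point x, -y, -z); pixel columns grow to the right and rows downward; lengths in m; the calibration is good to about 2 mm. A picture is of the moment at which its call begins. There is no depth.
- r.hand_in(): hands the job in; it is judged then, once.
The state is a dict: "t": time; "qpos": joint angles; "joint_vel": joint speeds; "joint_efforts": joint torques, N m; "ee_pos": TCP position; "eef_rot": TCP orientation; "force": force on the tool from outside, world axes, zero at the start; "moment": the same for the moment, N m; "grip_width": finger opening in m; "grip_force": force on a finger pad.
Only numpy, scipy, OpenCV 4.12 (cv2) and the standard library are available. Lean on these libraries where they do the work, as an engineer would, in place of code of your own. Each camera call takes 0.05 s, during which the arm holds its last target. There are 200 camera calls.

## Working session

There is one attempt and no reset: what is moved stays moved. The work goes in short steps, Python scripts to look and compute and a shell command to move; the robot and the scene stay as the last step left them, time stands still between calls to the robot, and variables do not carry over. Pictures are saved under pics/ and viewed, at most 10 in all, crops included, and the job is handed in when it is done.

```bash
mkdir -p pics
cat > h.py <<'E'
import numpy as np,cv2
from station import status,vision,r
def cam(n,save=None):
    c=vision.read_camera(n); c['bgr']=cv2.cvtColor(c['pixels'],cv2.COLOR_RGB2BGR)
    if save: cv2.imwrite('pics/'+save,c['bgr'])
    return c
def ray(c,u,v):
    M=np.array(c['world_to_cam']);R=M[:3,:3];o=-R.T@M[:3,3]
    d=R.T@np.array([(u-c['cx'])/c['fx'],-(v-c['cy'])/c['fy'],-1]);return o,d/np.linalg.norm(d)
def onz(c,u,v,z):
    o,d=ray(c,u,v);return o+d*(z-o[2])/d[2]
def proj(c,p):
    M=np.array(c['world_to_cam']);q=M[:3,:3]@p+M[:3,3]
    return np.array([c['cx']+c['fx']*q[0]/-q[2],c['cy']-c['fy']*q[1]/-q[2]])
def tri(c1,p1,c2,p2):
    o1,d1=ray(c1,*p1);o2,d2=ray(c2,*p2)
    t=np.linalg.lstsq(np.c_[d1,-d2],o2-o1,rcond=None)[0]
    a,b=o1+d1*t[0],o2+d2*t[1];return (a+b)/2,np.linalg.norm(a-b)
E
python3 - <<'E'
from h import *
for n in('top','side'):
    c=cam(n,n+'0.png');print(n,[k for k in c],c['fx'],c['cx'],c['cy'],ray(c,c['cx'],c['cy']))
s=status.observe();print(s)
E
```

```text
top ['pixels', 'fx', 'fy', 'cx', 'cy', 'world_to_cam', 'bgr'] 607.766706383287 316.5757977934604 248.33762102561127 (array([0.23182672, 0.18026421, 1.36187732]), array([ 0.2101668 ,  0.00725698, -0.97763861]))
side ['pixels', 'fx', 'fy', 'cx', 'cy', 'world_to_cam', 'bgr'] 446.63863277399236 317.55381934573103 241.17425606967018 (array([0.56560248, 1.04725046, 0.8178821 ]), array([-0.04010868, -0.78089905, -0.62336825]))
{'t': 0.1, 'qpos': array([-8.97906240e-01,  3.59356018e-01,  1.11508458e-02, -3.20243712e-04,
       -1.22409829e+00, -2.88096510e-01]), 'joint_vel': array([-9.82110220e-05, -3.12994264e-03,  2.71149524e-03,  1.31791648e-03,
       -1.04873165e-03,  7.62467406e-04]), 'joint_efforts': array([-1.49534964e-03, -5.84159768e+01,  2.93750060e+01,  7.01540977e+00,
        1.01879615e-02, -9.84885355e-05]), 'ee_pos': array([ 0.25318465, -0.62524402,  0.22568807]), 'eef_rot': array([-1.91158434e-01,  9.81558894e-01,  7.37828871e-04, -2.14806446e-04]), 'force': array([-0.34788439,  0.71715314, -1.35863112]), 'moment': array([-0.06491089, -0.00734499,  0.02699542]), 'grip_force': 0.0, 'grip_width': 0.08764110680915718}
```

View pics/top0.png

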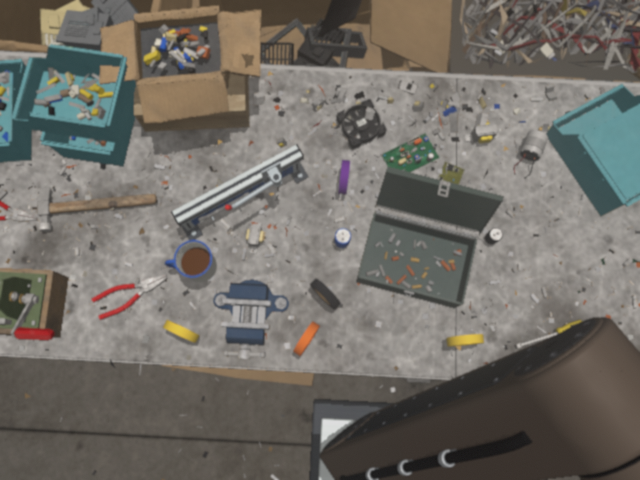

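View pics/side0.png

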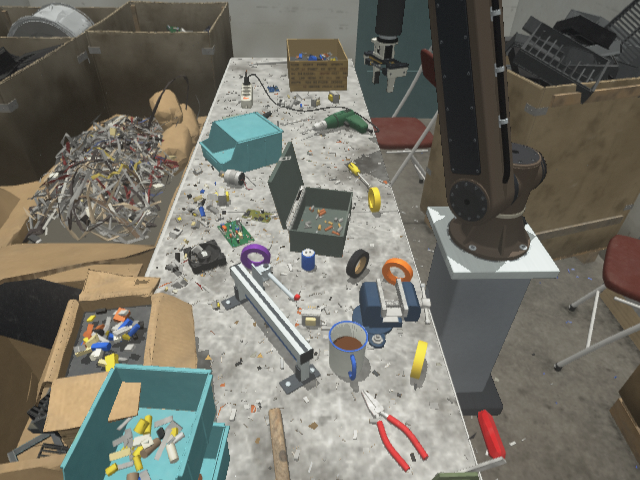

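Top view: the black tape stands at about (325,294). Possible look-alikes are purple (344,176), orange (306,338), and yellow (181,331) and (465,341). In the side view black is at (358,264), so I choose that one. The hook bracket is near (277,175) and the red tip near (228,208).

Run:
```python
from h import *
t=cam('top');s=cam('side')
a=cv2.resize(t['bgr'][135:330,160:400],None,fx=3,fy=3,interpolation=cv2.INTER_CUBIC)[:585,:720]
b=cv2.resize(s['bgr'][220:400,210:410],None,fx=3.3,fy=3.3,interpolation=cv2.INTER_CUBIC)
cv2.imwrite('pics/ct.png',a);cv2.imwrite('pics/cs.png',b)
for n,c,(x0,y0,x1,y1) in(('t',t,(300,270,350,320)),('s',s,(338,240,378,285))):
    g=c['bgr'][y0:y1,x0:x1].max(2)
    m=(g<75).astype(np.uint8);k,l,st,ce=cv2.connectedComponentsWithStats(m)
    for i in range(1,k):
        if st[i,4]>30:print(n,st[i]+[x0,y0,0,0,0],ce[i]+[x0,y0])
for n,c in(('t',t),('s',s)):
    h=cv2.cvtColor(c['bgr'],cv2.COLOR_BGR2HSV);m=(((h[...,0]<8)|(h[...,0]>172))&(h[...,1]>140)&(h[...,2]>90)).astype(np.uint8)
    k,l,st,ce=cv2.connectedComponentsWithStats(m)
    print(n,[(st[i,4],ce[i].round(1)) for i in range(1,k) if st[i,4]>4 and 180<ce[i][0]<350 and 150<ce[i][1]<330])
```

```text
t [311 280  29  29 299] [325.51505017 293.66220736]
s [338 240   7  17  87] [340.26436782 246.8045977 ]
s [346 250  23  29 317] [356.17981073 262.93059937]
t [(np.int32(18), array([227.6, 206.7]))]
s [(np.int32(18), array([296.8, 296.5]))]
```

View pics/ct.png

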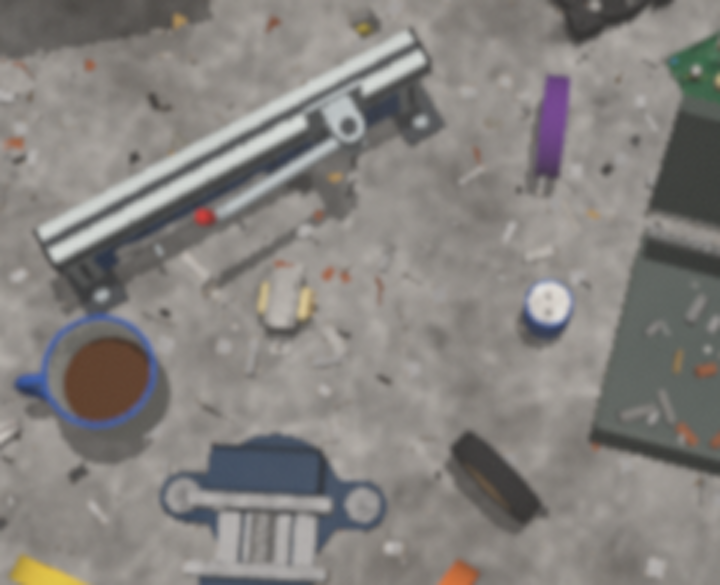

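View pics/cs.png

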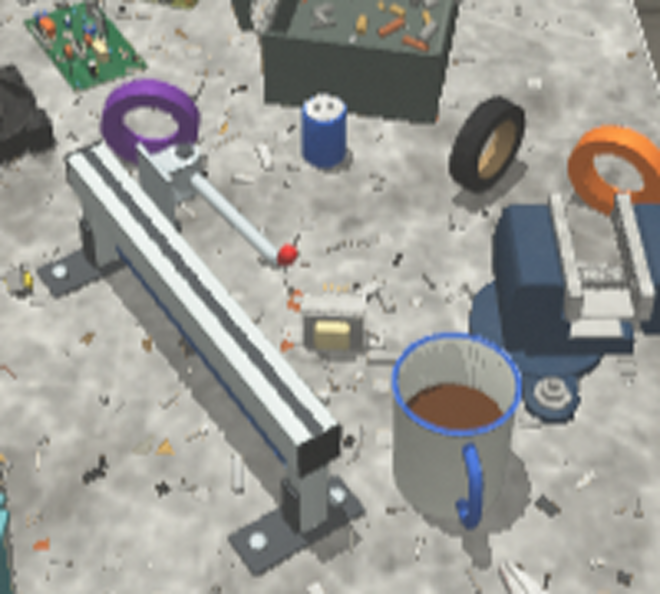

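The crops confirm the black ring with the brown core at top px (325,294). The hinge is at top px (275.7,176.7) and side px (265.8,266.1). The rail front edge runs from top px (179,222.3) to (302.7,157.7).

Run:
```python
from h import *
t=cam('top');s=cam('side')
P=lambda *a:print(*[np.round(x,4) if not isinstance(x,str) else x for x in a])
tip=tri(t,(227.6,206.7),s,(296.8,296.5));P('tip',*tip)
hg=tri(t,(275.7,176.7),s,(265.8,266.1));P('hinge',*hg, onz(t,275.7,176.7,.138))
A=onz(t,179,222.3,.103);B=onz(t,302.7,157.7,.103)
C=onz(t,160+40/3,135+235/3,.103);D=onz(t,160+410/3,135+30/3,.103)
for a,b in((A,B),(C,D)):P('rail',a,b,np.linalg.norm(a-b),np.degrees(np.arctan2(*(a-b)[[1,0]])))
d=tip[0]-hg[0];P('arm',np.linalg.norm(d[:2]),np.degrees(np.arctan2(d[1],d[0])))
# tape: rect fit in top
for n,c,(x0,y0,x1,y1) in(('t',t,(300,270,350,320)),('s',s,(345,245,378,285))):
    g=c['bgr'][y0:y1,x0:x1].max(2);m=(g<75).astype(np.uint8)
    k,l,st,ce=cv2.connectedComponentsWithStats(m);i=1+np.argmax(st[1:,4])
    cn=cv2.findContours((l==i).astype(np.uint8),0,2)[0][0]
    h=cv2.convexHull(cn).reshape(-1,2)+[x0,y0];rc=cv2.minAreaRect(h.astype(np.float32));P(n,str(rc))
    if n=='t':ht=h;rt=rc
    else:hs=h;rs=rc
tc=tri(t,rt[0],s,rs[0]);P('tape',*tc,onz(t,*rt[0],.039))
w=np.array([onz(t,*p,.07) for p in cv2.boxPoints(rt)]);P(w)
# other heights: capacitor, box lid
P('cap',onz(t,342,237,.055),'mug',onz(t,192,261,.094),'trafo',onz(t,255,237,.037))
P('lidtop?',onz(t,378,205,.0),onz(t,500,230,.0),onz(t,386,172,.12))
P('vise',onz(t,222,300,.08),onz(t,272,290,.08))
```

```text
tip [0.5734 0.3801 0.1363] 0.0021
hinge [0.644  0.2839 0.1374] 0.0022 [0.645  0.2836 0.138 ]
rail [0.5438 0.4861 0.103 ] [0.7035 0.2305 0.103 ] 0.3014 122.0008
rail [0.5629 0.5002 0.103 ] [0.7322 0.2454 0.103 ] 0.3059 123.6134
arm 0.1194 126.2692
t ((325.0, 294.0), (33.941123962402344, 9.899494171142578), 45.0)
s ((357.3382263183594, 263.6029357910156), (17.66435432434082, 28.81175994873047), 30.963756561279297)
tape [0.4144 0.1665 0.0383] 0.0014 [0.415  0.1663 0.039 ]
[[0.4273 0.2008 0.07  ]
 [0.4433 0.1866 0.07  ]
 [0.3942 0.1327 0.07  ]
 [0.3785 0.147  0.07  ]]
cap [0.5413 0.1352 0.055 ] mug [0.463  0.4523 0.094 ] trafo [0.5353 0.3291 0.037 ]
lidtop? [0.6352 0.0529 0.    ] [ 0.5902 -0.2304  0.    ] [0.6743 0.0492 0.12  ]
vise [0.3851 0.3839 0.08  ] [0.4119 0.2797 0.08  ]
```

```bash
cat >> h.py <<'E'
from scipy.spatial.transform import Rotation as Ro
def go(x,y,z,yaw=None):
    """shares needed to reach TCP x,y,z with tool y at yaw deg, pointing down"""
    s=status.observe();R=Ro.from_quat(s['eef_rot'])
    p=R.inv().apply(np.array([x,y,z])-s['ee_pos'])/.12
    t=np.zeros(3)
    if yaw is not None:
        a=np.radians(yaw);yt=np.array([np.cos(a),np.sin(a),0]);zt=np.array([0,0,-1.]);xt=np.cross(yt,zt)
        t=(R.inv()*Ro.from_matrix(np.c_[xt,yt,zt])).as_rotvec()/np.pi
    print('to',(x,y,z),yaw,'shift',p.round(3),'turn',t.round(4),'at',s['ee_pos'].round(4))
E
python3 -m jog '-.17 .19 -.12 0 0 0 1; -.34 .38 -.24 0 0 0 1; -.51 .57 -.36 0 0 0 1; -.68 .76 -.48 0 0 0 1; -.85 .94 -.6 0 0 0 1'
python3 -c "
from h import *
go(.618,.3755,.2,125)"
```

```text
t: 0.72
ee_pos: [0.3056, -0.4814, 0.2991]
eef_rot: [-0.191, 0.982, 0.0, -0.0]
force: [0.7, -0.1, 0.7]
grip_width: 0.0598
grip_force: 0.0
to (0.618, 0.3755, 0.2) 125 shift [-5.091  5.643  0.827] turn [ 0.0001  0.     -0.0721] at [ 0.3056 -0.4814  0.2991]
```

```bash
python3 -m jog '-.17 .19 0 0 0 0 1; -.34 .38 0 0 0 0 1; -.51 .57 0 0 0 0 1; -.68 .76 0 0 0 0 1; -.85 .94 0 0 0 0 1' >/dev/null
python3 -m jog '-.17 .19 0 0 0 0 1; -.34 .38 0 0 0 0 1; -.51 .57 0 0 0 0 1; -.68 .76 0 0 0 0 1; -.85 .94 0 0 0 0 1'
python3 -m jog '-.17 .19 0 0 0 0 1; -.34 .38 0 0 0 0 1; -.51 .57 0 0 0 0 1; -.68 .76 0 0 0 0 1; -.85 .94 0 0 0 0 1' >/dev/null
python3 -m jog '-.17 .19 0 0 0 0 1; -.34 .38 0 0 0 0 1; -.51 .57 0 0 0 0 1; -.68 .76 0 0 0 0 1; -.85 .94 0 0 0 0 1'
python3 -m jog '-.17 .19 0 0 0 0 1; -.34 .38 0 0 0 0 1; -.51 .57 0 0 0 0 1; -.68 .76 0 0 0 0 1; -.85 .94 0 0 0 0 1'
python3 -c "
from h import *
print(status.observe()['qpos'].round(2))
go(.618,.3755,.2,125)"
```

```text
t: 1.55
ee_pos: [0.41, -0.1956, 0.2989]
eef_rot: [-0.191, 0.982, -0.0, 0.0]
force: [-0.2, -0.9, -0.6]
grip_width: 0.0011
grip_force: 0.0
t: 2.38
ee_pos: [0.5145, 0.0902, 0.2988]
eef_rot: [-0.191, 0.982, 0.0, 0.0]
force: [0.1, -0.5, 0.6]
grip_width: 0.0003
grip_force: 0.0
t: 2.8
ee_pos: [0.5667, 0.233, 0.2986]
eef_rot: [-0.191, 0.982, 0.0, 0.0]
force: [0.9, -0.0, 0.4]
grip_width: 0.0005
grip_force: 0.0
[ 0.71  0.22 -0.02 -0.   -1.33 -1.89]
to (0.618, 0.3755, 0.2) 125 shift [-0.842  0.94   0.822] turn [ 0.      0.0001 -0.0719] at [0.5667 0.233  0.2986]
```

```bash
python3 -m jog '-.17 .19 .1 0 0 -.014 1; -.34 .38 .2 0 0 -.028 1; -.51 .57 .3 0 0 -.042 1; -.68 .76 .4 0 0 -.056 1; -.84 .94 .5 0 0 -.072 1'
python3 - <<'E'
from h import *
go(.618,.3755,.118,125)
cam('top','t1.png')
a=cam('top')['bgr'];b=cam('side')['bgr']
cv2.imwrite('pics/c1.png',np.hstack([cv2.resize(a[130:290,180:340],None,fx=2.5,fy=2.5),cv2.resize(b[200:360,200:360],None,fx=2.5,fy=2.5)]))
E
```

```text
t: 3.22
ee_pos: [0.6179, 0.3754, 0.2377]
eef_rot: [-0.302, 0.953, -0.0, -0.0]
force: [1.3, -0.4, 1.0]
grip_width: 0.0003
grip_force: 0.0
to (0.618, 0.3755, 0.118) 125 shift [-0.001  0.     0.998] turn [ 0.     -0.      0.0008] at [0.6179 0.3754 0.2377]
```

View pics/c1.png

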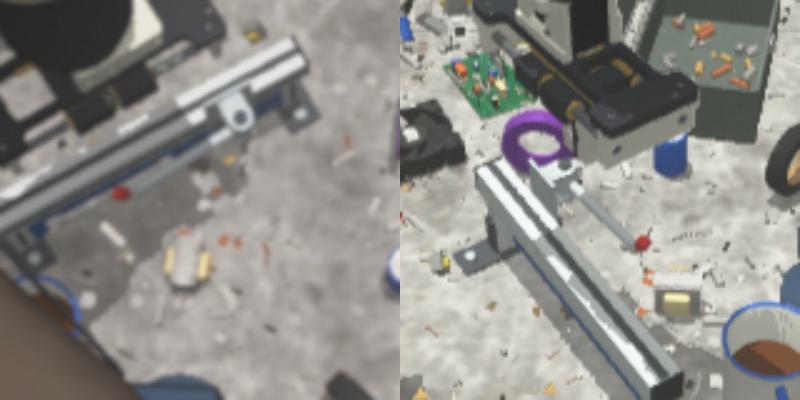

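Run:
```python
from h import *
t=cam('top');s=cam('side');p=status.observe()['ee_pos']
for z in(0,.066):
  q=p+[0,0,z];print((proj(t,q)-[180,130])*2.5,(proj(s,q)-[200,200])*2.5+[400,0])
h=np.array([.6445,.2838]);u=lambda a:np.array([np.cos(np.radians(a)),np.sin(np.radians(a))])
w=[]
for d in(0,15,30,45,60,75,90):
    f=123+d;e=abs(np.radians(f-125));n=5+10.5*np.cos(e)+21*np.sin(e)
    c=h+.085*u(f)+n/1000*u(f-90);w.append(c)
    k=c-p[:2];a=u(125);x=np.array([a[1]*-1,a[0]]);print(d,c.round(4),'tool x,y shares from now',(k@x/.12).round(3),(k@a/.12).round(3))
R=Ro.from_quat(status.observe()['eef_rot']).as_matrix();print(R.round(2))
```

```text
[113.22755276 102.49605193] [583.78138609 145.1952705 ]
[100.3769457   72.43808552] [580.11435369  79.00838002]
0 [0.6118 0.3639] tool x,y shares from now 0.086 -0.04
15 [0.5947 0.3555] tool x,y shares from now 0.243 -0.015
30 [0.5797 0.3439] tool x,y shares from now 0.401 -0.023
45 [0.567  0.3279] tool x,y shares from now 0.564 -0.071
60 [0.5581 0.3077] tool x,y shares from now 0.721 -0.167
75 [0.555  0.2843] tool x,y shares from now 0.855 -0.311
90 [0.5589 0.2596] tool x,y shares from now 0.946 -0.499
[[-0.82 -0.57 -0.  ]
 [-0.57  0.82 -0.  ]
 [ 0.   -0.   -1.  ]]
```

```bash
python3 -m jog '0 0 .2 0 0 0 1; 0 0 .4 0 0 0 1; 0 0 .6 0 0 0 1; 0 0 .8 0 0 0 1; 0 0 1 0 0 0 1' 
python3 -m jog '.09 -.04 0 0 0 0 1; .17 -.03 0 0 0 0 1; .24 -.02 0 0 0 0 1; .32 -.02 0 0 0 0 1; .4 -.02 0 0 0 0 1' 
python3 -m jog '.08 -.02 0 0 0 0 1; .16 -.05 0 0 0 0 1; .24 -.09 0 0 0 0 1; .32 -.15 0 0 0 0 1; .38 -.21 0 0 0 0 1'
python3 - <<'E'
from h import *
go(.5589,.2596,.118,125)
t=cam('top');s=cam('side')
cv2.imwrite('pics/c2.png',np.hstack([cv2.resize(t['bgr'][130:290,200:360],None,fx=2.5,fy=2.5),cv2.resize(s['bgr'][200:360,220:380],None,fx=2.5,fy=2.5)]))
E
```

```text
t: 3.88
ee_pos: [0.618, 0.373, 0.1194]
eef_rot: [-0.3, 0.954, 0.001, 0.001]
force: [-1.1, 0.9, 0.3]
grip_width: 0.0006
grip_force: 0.0
t: 4.3
ee_pos: [0.5801, 0.3445, 0.121]
eef_rot: [-0.301, 0.954, 0.001, 0.002]
force: [1.9, 1.5, 1.6]
grip_width: 0.0005
grip_force: 1.3
t: 4.72
ee_pos: [0.556, 0.2964, 0.1186]
eef_rot: [-0.301, 0.954, 0.0, -0.0]
force: [0.9, 2.1, 1.4]
grip_width: 0.0005
grip_force: 1.0
to (0.5589, 0.2596, 0.118) 125 shift [ 0.156 -0.265  0.005] turn [ 0.0001 -0.0001  0.0001] at [0.556  0.2964 0.1186]
```

View pics/c2.png

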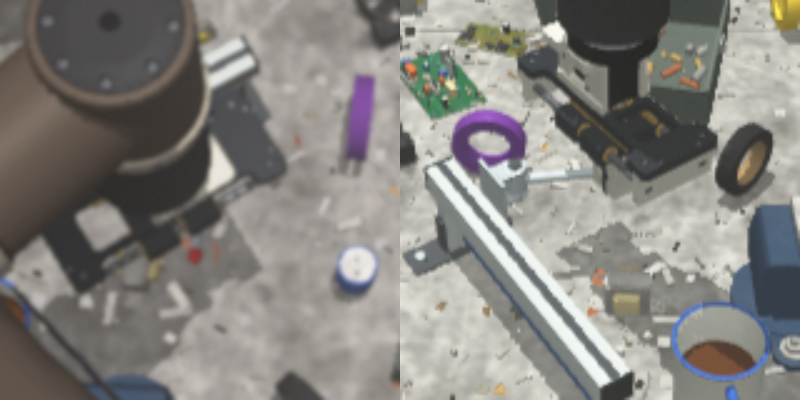

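The arm is swinging, and the red tip is now at top px (277.6,232.4). I'll keep pushing to the stop.

```bash
python3 -m jog '.04 -.06 0 0 0 0 1; .08 -.12 0 0 0 0 1; .11 -.18 0 0 0 0 1; .14 -.22 0 0 0 0 1; .155 -.265 0 0 0 0 1' 
python3 -m jog '0 -.01 0 0 0 0 1; 0 -.03 0 0 0 0 1; 0 -.04 0 0 0 0 1; 0 -.05 0 0 0 0 1; 0 -.06 0 0 0 0 1'
python3 - <<'E'
from h import *
for n in('top','side'):
    c=cam(n);h=cv2.cvtColor(c['bgr'],cv2.COLOR_BGR2HSV);m=(((h[...,0]<8)|(h[...,0]>172))&(h[...,1]>140)&(h[...,2]>70)).astype(np.uint8)
    k,l,st,ce=cv2.connectedComponentsWithStats(m)
    print(n,[(st[i,4],ce[i].round(1)) for i in range(1,k) if st[i,4]>4 and 180<ce[i][0]<380 and 150<ce[i][1]<330])
    print(proj(c,np.array([.5425,.218,.136])))
E
```

```text
t: 5.23
ee_pos: [0.5597, 0.2599, 0.1184]
eef_rot: [-0.301, 0.954, -0.0, -0.0]
force: [0.4, 1.2, -0.1]
grip_width: 0.0007
grip_force: 0.7
t: 5.65
ee_pos: [0.5637, 0.2548, 0.1183]
eef_rot: [-0.301, 0.954, -0.0, -0.0]
force: [-1.7, -0.3, 0.5]
grip_width: 0.0004
grip_force: 0.7
top [(np.int32(10), array([303.3, 224.7]))]
[304.00386386 225.49825354]
side []
[309.29081569 247.70888096]
```

```bash
python3 -m jog '0 -.01 0 0 0 0 1; 0 -.02 0 0 0 0 1; 0 -.03 0 0 0 0 1; 0 -.03 0 0 0 0 1; 0 -.03 0 0 0 0 1' 
python3 -m jog '0 -.01 0 0 0 0 1; 0 -.02 0 0 0 0 1; 0 -.03 0 0 0 0 1; 0 -.03 0 0 0 0 1; 0 -.03 0 0 0 0 1'
```

```text
t: 6.17
ee_pos: [0.5646, 0.2539, 0.1184]
eef_rot: [-0.301, 0.954, 0.001, -0.0]
force: [-8.6, 8.6, 2.0]
grip_width: 0.0001
grip_force: 6.4
t: 6.58
ee_pos: [0.565, 0.2535, 0.1184]
eef_rot: [-0.301, 0.954, 0.003, -0.001]
force: [-19.8, 19.9, 6.3]
grip_width: -0.0
grip_force: 14.0
```

```bash
python3 -m jog '0 .06 0 0 0 0 1; 0 .15 0 0 0 0 1; 0 .3 -.2 0 0 0 1; 0 .3 -.5 0 0 0 0; 0 .3 -.8 0 0 0 0' 
python3 -c "
from h import *
go(.432,.186,.2,137.6)"
```

```text
t: 7.0
ee_pos: [0.5465, 0.2786, 0.2148]
eef_rot: [-0.301, 0.954, -0.001, -0.001]
force: [-0.0, 0.2, 0.6]
grip_width: 0.0088
grip_force: 0.0
to (0.432, 0.186, 0.2) 137.6 shift [ 1.224 -0.083  0.127] turn [-0.0003 -0.0008 -0.0696] at [0.5465 0.2786 0.2148]
```

```bash
python3 -m jog '.24 -.02 -.1 0 0 -.014 0; .48 -.04 -.1 0 0 -.028 0; .72 -.05 -.1 0 0 -.042 0; .96 -.07 -.1 0 0 -.056 0; 1 -.08 -.1 0 0 -.07 0'
python3 - <<'E'
from h import *
go(.432,.186,.15,137.6)
t=cam('top');s=cam('side');P=[]
for n,c in(('top',t),('side',s)):
    h=cv2.cvtColor(c['bgr'],cv2.COLOR_BGR2HSV);m=(((h[...,0]<8)|(h[...,0]>172))&(h[...,1]>140)&(h[...,2]>70)).astype(np.uint8)
    k,l,st,ce=cv2.connectedComponentsWithStats(m)
    L=[(st[i,4],ce[i].round(1)) for i in range(1,k) if st[i,4]>4 and 180<ce[i][0]<380 and 150<ce[i][1]<330];print(n,L)
    if L:P.append(max(L,key=lambda a:a[0])[1])
if len(P)==2:
    x,e=tri(t,P[0],s,P[1]);d=x[:2]-[.6445,.2838];print(x,e,np.hypot(*d),np.degrees(np.arctan2(d[1],d[0]))%360)
cv2.imwrite('pics/c3.png',np.hstack([cv2.resize(t['bgr'][140:300,240:400],None,fx=2.5,fy=2.5),cv2.resize(s['bgr'][200:360,230:390],None,fx=2.5,fy=2.5)]))
E
```

```text
t: 7.42
ee_pos: [0.4518, 0.1992, 0.2271]
eef_rot: [-0.404, 0.915, 0.0, 0.0]
force: [-0.3, -0.9, -1.7]
grip_width: 0.0404
grip_force: 0.0
to (0.432, 0.186, 0.15) 137.6 shift [0.192 0.048 0.642] turn [0.0001 0.0001 0.0005] at [0.4518 0.1992 0.2271]
top []
side [(np.int32(23), array([309. , 248.2]))]
```

View pics/c3.png

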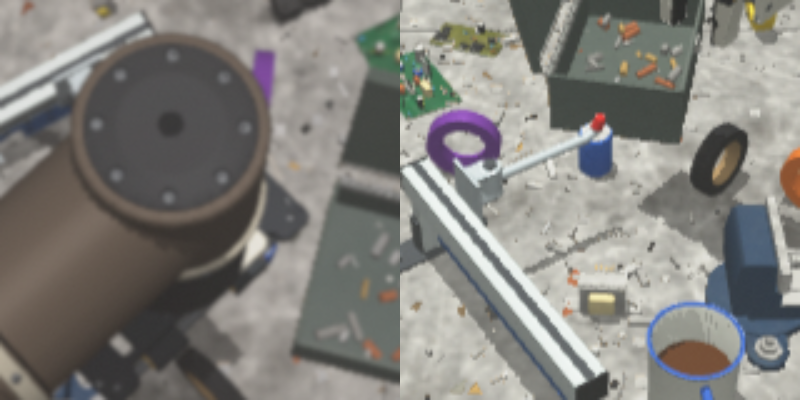

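```bash
python3 -m jog '.1 .02 .1 0 0 0 0; .19 .05 .3 0 0 0 0; .19 .05 .5 0 0 0 0; .19 .05 .64 0 0 0 0; .19 .05 .64 0 0 0 0'
python3 - <<'E'
from h import *
go(.4322,.1858,.04,137.6)
s=cam('side');t=cam('top')
cv2.imwrite('pics/c4.png',np.hstack([cv2.resize(s['bgr'][205:305,300:420],None,fx=4,fy=4),cv2.resize(t['bgr'][250:350,280:355],None,fx=4,fy=4)]))
E
```

```text
t: 7.93
ee_pos: [0.4338, 0.1881, 0.1466]
eef_rot: [-0.403, 0.915, -0.001, -0.003]
force: [-0.1, -0.0, -0.0]
grip_width: 0.0437
grip_force: 0.0
to (0.4322, 0.1858, 0.04) 137.6 shift [ 0.019 -0.004  0.888] turn [ 0.0001 -0.0017 -0.0006] at [0.4338 0.1881 0.1466]
```

View pics/c4.png

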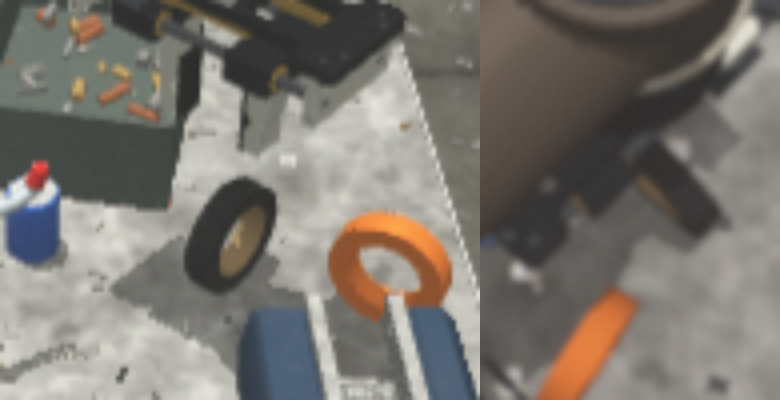

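The gripper is above the far half of the black roll, at side px (358,263), and lines up with it. Next I descend and grip.

```bash
python3 -m jog '.01 0 .2 0 0 0 0; .02 0 .4 0 0 0 0; .02 0 .6 0 0 0 0; .02 0 .8 0 0 0 0; .02 0 .87 0 0 0 0' 
python3 -m jog '0 0 0 0 0 0 0; 0 0 0 0 0 0 1; 0 0 0 0 0 0 1; 0 0 0 0 0 0 1; 0 0 0 0 0 0 1' 
python3 -m jog '0 0 0 0 0 0 1; 0 0 0 0 0 0 1; 0 0 0 0 0 0 1; 0 0 0 0 0 0 1; 0 0 0 0 0 0 1' 
python3 -c "
from h import *
go(.432,.186,.15,137.6)"
```

```text
t: 8.45
ee_pos: [0.4333, 0.1872, 0.0439]
eef_rot: [-0.403, 0.915, -0.0, -0.001]
force: [-0.4, -0.5, -0.3]
grip_width: 0.0441
grip_force: 0.0
t: 8.87
ee_pos: [0.4339, 0.1878, 0.0466]
eef_rot: [-0.404, 0.915, 0.0, 0.001]
force: [0.6, 0.6, 0.4]
grip_width: 0.0224
grip_force: 0.0
t: 9.28
ee_pos: [0.434, 0.1879, 0.0462]
eef_rot: [-0.404, 0.915, 0.0, 0.001]
force: [0.7, 0.8, 7.3]
grip_width: 0.0185
grip_force: 30.0
to (0.432, 0.186, 0.15) 137.6 shift [ 0.021  0.001 -0.865] turn [-0.0001  0.0006  0.0002] at [0.434  0.1879 0.0462]
```

```bash
python3 -m jog '0 0 0 0 0 0 0; 0 0 0 0 0 0 0; 0 0 0 0 0 0 0; .02 0 .05 0 0 0 0; .025 0 .09 0 0 0 0' 
python3 -m jog '0 0 0 0 0 0 0; 0 0 0 0 0 0 0; 0 0 0 0 0 0 1; 0 0 0 0 0 0 1; 0 0 0 0 0 0 1' 
python3 -m jog '0 0 0 0 0 0 1; 0 0 0 0 0 0 1; 0 0 0 0 0 0 1; 0 0 0 0 0 0 1; 0 0 0 0 0 0 1'
python3 - <<'E'
from h import *
go(.432,.186,.15,137.6)
s=cam('side');x0,y0,x1,y1=338,240,385,290
g=s['bgr'][y0:y1,x0:x1].max(2);print(proj(s,np.array([.4147,.1664,.039])))
cv2.imwrite('pics/c5.png',cv2.resize(s['bgr'][205:305,300:420],None,fx=5,fy=5))
E
```

```text
t: 9.7
ee_pos: [0.4308, 0.1846, 0.034]
eef_rot: [-0.403, 0.915, 0.0, -0.0]
force: [0.1, -0.4, 0.2]
grip_width: 0.0422
grip_force: 0.0
t: 10.12
ee_pos: [0.4313, 0.1851, 0.0347]
eef_rot: [-0.404, 0.915, 0.0, 0.0]
force: [-1.2, 0.2, -0.6]
grip_width: 0.0292
grip_force: 0.0
t: 10.53
ee_pos: [0.4313, 0.1851, 0.0347]
eef_rot: [-0.404, 0.915, 0.0, 0.0]
force: [-0.5, 0.0, 0.8]
grip_width: 0.0189
grip_force: 30.0
to (0.432, 0.186, 0.15) 137.6 shift [-0.01   0.001 -0.961] turn [-0.      0.0001  0.0001] at [0.4313 0.1851 0.0347]
[356.97455601 263.30595961]
```

View pics/c5.png

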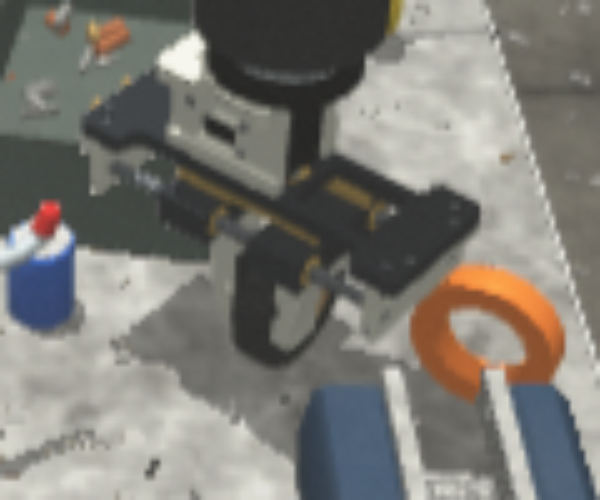

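The roll sits between the pads, with the fingers on its far half. Next I lift it and work out the route to the hook.

```bash
python3 -m jog '0 0 -.2 0 0 0 1; 0 0 -.4 0 0 0 1; 0 0 -.6 0 0 0 1; 0 0 -.8 0 0 0 1; 0 0 -1 0 0 0 1' 
python3 -m jog '0 0 -.1 0 0 -.03 1; 0 0 -.2 0 0 -.06 1; 0 0 -.3 0 0 -.1 1; 0 0 -.35 0 0 -.14 1; 0 0 -.35 0 0 -.18 1'
python3 - <<'E'
from h import *
t=cam('top');s=cam('side')
x,e=tri(t,(303.3,224.7),s,(309,248.2));h=np.array([.6445,.2838]);d=x[:2]-h;print('tip',x.round(4),e,np.hypot(*d),np.degrees(np.arctan2(d[1],d[0]))%360)
a=np.radians(213);u=np.array([np.cos(a),np.sin(a)]);v=np.array([u[1],-u[0]])
for r,z in((.17,.2),(.17,.124),(.06,.124),(.06,.09)):
    p=h+r*u+.025*v; go(*p,z,213)
E
```

```text
t: 11.0
ee_pos: [0.4309, 0.1847, 0.1557]
eef_rot: [-0.404, 0.915, -0.0, -0.0]
force: [0.3, 0.6, -0.7]
grip_width: 0.0187
grip_force: 30.0
t: 11.42
ee_pos: [0.4317, 0.1854, 0.1981]
eef_rot: [-0.644, 0.765, 0.0, 0.001]
force: [0.1, -0.7, -0.3]
grip_width: 0.019
grip_force: 30.0
tip [0.5437 0.2197 0.136 ] 0.0009106954276569935 0.11950801316851571 212.46281576278722
to (np.float64(0.4883100275739022), np.float64(0.21217812824608098), 0.2) 213 shift [-0.306 -0.43  -0.027] turn [-1.000e-04  1.000e-04 -2.388e-01] at [0.4311 0.185  0.1968]
to (np.float64(0.4883100275739022), np.float64(0.21217812824608098), 0.124) 213 shift [-0.306 -0.43   0.607] turn [-1.000e-04  1.000e-04 -2.388e-01] at [0.4311 0.185  0.1968]
to (np.float64(0.5805637900478988), np.float64(0.27208842209773393), 0.124) 213 shift [-0.931 -1.1    0.607] turn [-1.000e-04  1.000e-04 -2.388e-01] at [0.4311 0.185  0.1968]
to (np.float64(0.5805637900478988), np.float64(0.27208842209773393), 0.09) 213 shift [-0.93  -1.1    0.891] turn [-1.000e-04  1.000e-04 -2.388e-01] at [0.4311 0.185  0.1968]
```

```bash
python3 -m jog '-.06 -.1 0 0 0 -.03 1; -.12 -.2 0 0 0 -.06 1; -.2 -.3 0 0 0 -.1 1; -.26 -.4 0 0 0 -.14 1; -.31 -.43 0 0 0 -.18 1' 
python3 -m jog '0 0 0 0 0 -.03 1; 0 0 0 0 0 -.059 1; 0 0 0 0 0 -.059 1; 0 0 0 0 0 -.059 1; 0 0 0 0 0 -.059 1'
python3 - <<'E'
from h import *
go(.4883,.2122,.124,213)
t=cam('top');s=cam('side')
cv2.imwrite('pics/c6.png',np.hstack([cv2.resize(t['bgr'][170:270,260:360],None,fx=4,fy=4),cv2.resize(s['bgr'][190:290,260:360],None,fx=4,fy=4)]))
E
```

```text
t: 11.93
ee_pos: [0.4896, 0.2127, 0.1958]
eef_rot: [0.83, -0.558, -0.0, 0.001]
force: [-0.0, 1.0, -0.3]
grip_width: 0.0189
grip_force: 30.0
t: 12.35
ee_pos: [0.4883, 0.2124, 0.1963]
eef_rot: [0.877, -0.481, -0.0, 0.0]
force: [-0.5, -0.5, 0.1]
grip_width: 0.0187
grip_force: 30.0
to (0.4883, 0.2122, 0.124) 213 shift [0.002 0.001 0.603] turn [ 0.0002 -0.     -0.0027] at [0.4883 0.2124 0.1963]
```

View pics/c6.png

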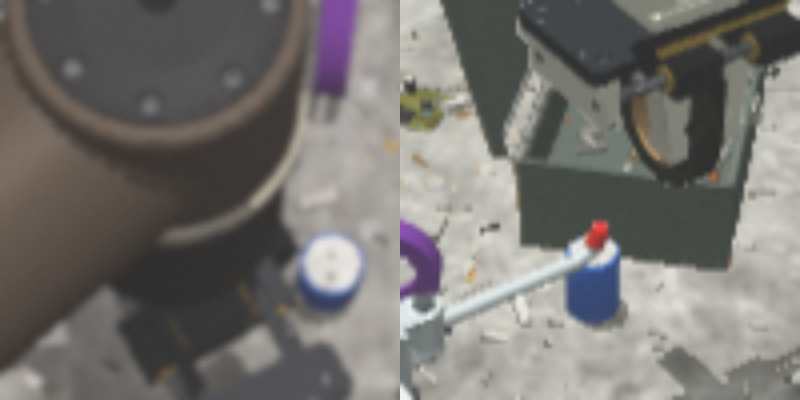

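The roll hangs level in the gripper ahead of the tip. Its bottom is at side px (331,236) and the tip at (309.5,248). I've now viewed ten pictures, so from here I only use numbers.

```bash
python3 - <<'E'
from h import *
s=cam('side');p=status.observe()['ee_pos'];a=np.radians(212.7);u=np.array([np.cos(a),np.sin(a),0]);v=np.array([u[1],-u[0],0])
c=p-.025*v+[0,0,.0043];print(c)
print('center',proj(s,c),'bottoms',proj(s,c-[0,0,.039]-.0095*u),proj(s,c-[0,0,.039]+.0095*u))
q=[];
for sg in(-1,1):
  for k in np.linspace(0,6.28,60): q.append(proj(s,c+sg*.0095*u+.039*(np.cos(k)*v+np.sin(k)*np.array([0,0,1]))))
q=np.array(q);print('pred bbox',q.min(0),q.max(0))
g=s['bgr'][190:290,300:360].max(2);ys,xs=np.where(g[33:]<60);print('dark low region',xs.min()+300,xs.max()+300,ys.max()+223)
E
python3 -m jog '0 0 .15 0 0 0 1; 0 0 .3 0 0 0 1; 0 0 .45 0 0 0 1; 0 0 .6 0 0 0 1; 0 0 .6 0 0 -.003 1' 
python3 -c "
from h import *
go(.5806,.2721,.124,213)"
```

```text
[0.50192827 0.19145952 0.20087108]
center [326.43614218 219.23652839] bottoms [322.71473413 233.6578589 ] [329.1039054  231.03382634]
pred bbox [313.80133969 202.2449569 ] [339.6032057  236.12108104]
dark low region 317 339 235
t: 12.92
ee_pos: [0.4866, 0.2112, 0.1214]
eef_rot: [0.88, -0.475, -0.001, 0.002]
force: [-0.3, -0.2, -0.7]
grip_width: 0.0191
grip_force: 30.0
to (0.5806, 0.2721, 0.124) 213 shift [ 0.005 -0.933 -0.027] turn [ 0.0017 -0.      0.0012] at [0.4866 0.2112 0.1214]
```

```bash
python3 -m jog '0 -.08 -.02 0 0 0 1; 0 -.16 -.02 0 0 0 1; 0 -.24 -.02 0 0 0 1; 0 -.32 -.02 0 0 0 1; 0 -.4 -.02 0 0 0 1' 
python3 -c "
from h import *
go(.5806,.2721,.124,213)"
```

```text
t: 13.33
ee_pos: [0.53, 0.2399, 0.1277]
eef_rot: [0.88, -0.475, 0.0, -0.001]
force: [-0.1, 0.2, -0.0]
grip_width: 0.0186
grip_force: 30.0
to (0.5806, 0.2721, 0.124) 213 shift [ 0.007 -0.499  0.031] turn [-0.0004  0.      0.0018] at [0.53   0.2399 0.1277]
```

```bash
python3 -m jog '0 -.1 .02 0 0 0 1; 0 -.2 .02 0 0 0 1; 0 -.3 .02 0 0 0 1; 0 -.4 .02 0 0 0 1; 0 -.5 .02 0 0 0 1' 
python3 -m jog '0 0 0.05 0 0 0 1; 0 0 .1 0 0 0 1; 0 0 .13 0 0 0 1; 0 0 .16 0 0 0 1; 0 0 .16 0 0 0 1' 
python3 -c "
from h import *
go(.5806,.2721,.097,213)"
```

```text
t: 13.75
ee_pos: [0.5799, 0.2726, 0.1242]
eef_rot: [0.88, -0.475, -0.0, 0.0]
force: [0.4, 0.9, -0.9]
grip_width: 0.0188
grip_force: 30.0
t: 14.17
ee_pos: [0.5779, 0.2713, 0.1042]
eef_rot: [0.88, -0.475, -0.0, 0.001]
force: [0.2, -0.6, -0.4]
grip_width: 0.0186
grip_force: 30.0
to (0.5806, 0.2721, 0.097) 213 shift [ 0.007 -0.023  0.06 ] turn [ 0.0006 -0.      0.0018] at [0.5779 0.2713 0.1042]
```

```bash
python3 -m jog '0 0 0.02 0 0 0 1; 0 0 .03 0 0 0 1; 0 0 .045 0 0 0 1; 0 0 .06 0 0 0 1; 0 0 .06 0 0 0 1' 
python3 -c "
from h import *
go(.5806,.2721,.0957,213)"
```

```text
t: 14.58
ee_pos: [0.5788, 0.272, 0.0981]
eef_rot: [0.88, -0.475, 0.0, -0.0]
force: [0.2, 0.5, -0.4]
grip_width: 0.0183
grip_force: 30.0
to (0.5806, 0.2721, 0.0957) 213 shift [ 0.007 -0.013  0.02 ] turn [-0.0001  0.      0.0019] at [0.5788 0.272  0.0981]
```

```bash
python3 -m jog '0 0 0.01 0 0 0 1; 0 0 .02 0 0 0 1; 0 0 .02 0 0 0 1; 0 0 .02 0 0 0 1; 0 0 .02 0 0 0 1'
```

```text
t: 15.0
ee_pos: [0.5794, 0.2719, 0.0972]
eef_rot: [0.88, -0.474, 0.001, -0.001]
force: [-0.7, -1.3, 8.5]
grip_width: 0.0188
grip_force: 30.0
```

```bash
python3 -m jog '0 0 0.01 0 0 0 1; 0 0 .01 0 0 0 1; 0 0 .01 0 0 0 1; 0 0 .01 0 0 0 1; 0 0 .01 0 0 0 1'
```

```text
t: 15.42
ee_pos: [0.5798, 0.2719, 0.0968]
eef_rot: [0.88, -0.474, 0.001, -0.001]
force: [-3.0, -1.9, 12.2]
grip_width: 0.0189
grip_force: 30.0
```

```bash
python3 -m jog '0 0 -0.02 0 0 0 1; 0 0 -.02 0 0 0 1; 0 0 -.02 0 0 0 .27; 0 0 -.02 0 0 0 .27; 0 0 -.02 0 0 0 .27'
python3 -m jog '0 0 0 0 0 0 .27; 0 0 0 0 0 0 .27; 0 0 0 0 0 0 .27; 0 0 0 0 0 0 .27; 0 0 0 0 0 0 .27' 
python3 -c "
from h import *
go(.5806,.2721,.2,213)
s=cam('side');cv2.imwrite('pics/s7.png',s['bgr'])"
```

```text
t: 15.83
ee_pos: [0.5785, 0.2718, 0.0965]
eef_rot: [0.88, -0.475, -0.0, 0.0]
force: [0.1, -0.5, -0.3]
grip_width: 0.0304
grip_force: 0.0
t: 16.25
ee_pos: [0.5787, 0.2719, 0.0969]
eef_rot: [0.88, -0.475, -0.0, 0.0]
force: [-0.2, 0.1, 0.1]
grip_width: 0.0318
grip_force: 0.0
to (0.5806, 0.2721, 0.2) 213 shift [ 0.007 -0.014 -0.859] turn [0.     0.     0.0019] at [0.5787 0.2719 0.0969]
```

```bash
python3 -m jog '0 0 -.1 0 0 0 .27; 0 0 -.25 0 0 0 .27; 0 0 -.45 0 0 0 .27; 0 0 -.7 0 0 0 .27; 0 0 -1 0 0 0 .27' 
python3 -m jog '.2 .2 -.2 0 0 0 .27; .4 .4 -.4 0 0 0 .27; .6 .6 -.6 0 0 0 .27; .8 .8 -.8 0 0 0 .27; 1 1 -1 0 0 0 .27' 
python3 -m jog '0 .2 0 0 0 0 .27; 0 .4 0 0 0 0 .27; 0 .6 0 0 0 0 .27; 0 .8 0 0 0 0 .27; 0 1 0 0 0 0 .27'
python3 - <<'E'
from h import *
a=np.radians(212.7);u=np.array([np.cos(a),np.sin(a),0]);v=np.array([u[1],-u[0],0])
c0=np.array([.6445,.2838,.1])
t=cam('top');s=cam('side')
cv2.imwrite('pics/s8.png',s['bgr']);cv2.imwrite('pics/t8.png',t['bgr'])
for n,c in(('top',t),('side',s)):
    q=np.array([proj(c,c0+(.06+sg*.0095)*u+.039*(np.cos(k)*v+np.sin(k)*np.array([0,0,1]))) for sg in(-1,1) for k in np.linspace(0,6.28,60)])
    print(n,'pred bbox',q.min(0),q.max(0))
    x0,y0=q.min(0).astype(int)-25;x1,y1=q.max(0).astype(int)+25
    m=(c['bgr'][y0:y1,x0:x1].max(2)<70).astype(np.uint8);k,l,st,ce=cv2.connectedComponentsWithStats(m)
    for i in range(1,k):
        if st[i,4]>40:print(st[i]+[x0,y0,0,0,0])
    h=cv2.cvtColor(c['bgr'],cv2.COLOR_BGR2HSV);m=(((h[...,0]<8)|(h[...,0]>172))&(h[...,1]>140)&(h[...,2]>70)).astype(np.uint8)
    k,l,st,ce=cv2.connectedComponentsWithStats(m)
    print('red',[(st[i,4],ce[i].round(1)) for i in range(1,k) if st[i,4]>4 and 280<ce[i][0]<330 and 200<ce[i][1]<270], proj(c,c0+[0,0,.036]+.121*u))
# unmoved objects
t0=cv2.imread('pics/side0.png')
for nm,(x0,y0,x1,y1) in dict(mug=(325,315,370,385),trafo=(300,308,325,332),cap=(300,262,318,275)).items():
    print(nm,cv2.absdiff(t0[y0:y1,x0:x1],s['bgr'][y0:y1,x0:x1]).mean())
E
```

```text
t: 16.72
ee_pos: [0.5779, 0.2713, 0.2178]
eef_rot: [0.88, -0.475, -0.001, 0.001]
force: [0.6, 1.0, -0.5]
grip_width: 0.032
grip_force: 0.0
t: 17.13
ee_pos: [0.5436, 0.1041, 0.3394]
eef_rot: [0.88, -0.474, 0.0, -0.001]
force: [0.3, 0.2, 1.2]
grip_width: 0.032
grip_force: 0.0
t: 17.55
ee_pos: [0.443, 0.0388, 0.338]
eef_rot: [0.88, -0.475, 0.0, -0.001]
force: [-0.4, -0.2, 0.5]
grip_width: 0.0321
grip_force: 0.0
top pred bbox [272.14338327 191.86577645] [308.06115074 219.21890384]
[275 193  33  25 302]
red [] [303.80178766 225.40511651]
side pred bbox [276.13817077 251.72764691] [300.15425728 285.02753833]
[277 252  24  31 354]
red [(np.int32(23), array([309. , 248.2]))] [309.2209043  247.82333735]
mug 2.025185185185185
trafo 2.9755555555555557
cap 4.582621082621083
```

```bash
python3 -m jog '0 0 0 0 0 0 .27; 0 0 0 0 0 0 .27; 0 0 0 0 0 0 .27; 0 0 0 0 0 0 .27; 0 0 0 0 0 0 .27' >/dev/null
python3 - <<'E'
from h import *
s=cam('side')
for im in(cv2.imread('pics/side0.png'),cv2.imread('pics/s8.png'),s['bgr']):
    h=cv2.cvtColor(im,cv2.COLOR_BGR2HSV)[250:275,298:322];ys,xs=np.where((abs(h[...,0].astype(int)-115)<12)&(h[...,1]>140));print('cap',xs.min(),xs.max(),ys.max())
print('tape motion',cv2.absdiff(cv2.imread('pics/s8.png'),s['bgr'])[245:290,270:310].max())
print(r.hand_in())
E
```

```text
cap 4 15 9
cap 6 15 10
cap 6 15 14
tape motion 4
the job is handed in; nothing more can be done
None
```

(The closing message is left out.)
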